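# Draw the flush bolt and open both leaves of a tooling locker

### The job

Open the double-door tooling locker on the bench. First swing the right-hand leaf (seen from the robot) wide open; then, with the left-hand leaf still shut, lift its bolt by the cross handle, feel for the height at which it will turn clockwise, and park it there so that it stays up by itself; finally swing the left-hand leaf wide open too, leaving the bolt parked. Let go of everything and do not disturb the jar and wooden case on the locker or the spanner and marker in front of it.

Things in the scene. Friction and masses are not known exactly. Their poses are not given: they have to be found in the camera images.
- locker: White fixed locker, 390 wide (y), 200 deep (x), roof at 235 high. Origin on the bench under the middle of its front plane; x points into the locker, y to its left leaf (seen from the robot), z up. Place varies, turned up to 13 degrees. Two grey leaves, each 183 wide, 15 thick, from 38 to 232 high, close its front; below them a 20 high sill stands 62 out, with a lip 35 high before the bolt's rod.
- right_leaf (a joint): Opening angle of the right leaf, rad: 0 shut, 1.57 at a right angle, stop at 1.75; starts shut or ajar (up to 0.3). It swings toward the robot and out to the right, with light friction (0.12 N m), and stays where it is left. A strip on its free edge overlaps the left leaf's edge by 12 mm, so the left leaf cannot open before it.
- right_pull (a point): Grasp point on the right leaf's pull: an upright round steel bar, 14 in diameter, its upper end standing free above the roof up to z 290. Point on the bar's axis at z 268, 125 along the leaf from the hinge, 55 before the leaf's back plane. Can be pinched from above at any yaw and may turn between the fingers. Axes turn with the leaf; shut, they are those of the locker.
- right_hinge (a point): Point on the right leaf's upright hinge axis, at z 268 mm (185 mm to the right of the locker's middle, in its front plane). Opening turns the leaf counterclockwise seen from above.
- left_leaf (a joint): Opening angle of the left leaf, rad: 0 shut, 1.57 at a right angle, stop at 1.75; starts shut. It swings toward the robot and out to the left, light friction (0.12 N m), stays where it is left. Its bolt holds it (about 0.02 rad of play) until the bolt is lifted 13 mm or more.
- left_pull (a point): Grasp point on the left leaf's pull, the same kind of upright bar (14 mm in diameter, top at z 290 mm), 55 mm along the leaf from its hinge and 55 mm in front of its back plane; point on the bar's axis at z 268 mm. Axes turn with the leaf.
- left_hinge (a point): Point on the left leaf's upright hinge axis, at z 268 mm (185 mm to the left of the locker's middle, in its front plane). Opening turns the leaf clockwise seen from above.
- bolt_handle (a point): Centre of the cross handle on top of the left leaf's bolt: steel bar 60 long (its own y), 16 thick (x), 20 high (z), at z 268 when down, then parallel to the leaf; 135 along the leaf from its hinge, 40 before its back plane, 80 from the left pull. Pinch it from above across its 16 thickness to lift and turn it. Its upright rod (12 in diameter) runs down through a case on the leaf into the sill.
- bolt_lift (a joint): Lift of the bolt, m: 0 down behind the lip (start), upper stop 0.048. Weight and a spring pull it down with 4 to 7 N, so it drops if let go unparked.
- bolt_turn (a joint): Turn of the bolt about its upright axis relative to the left leaf, rad, growing clockwise seen from above: 0 at start, stop at 1.05. A pin in the closed case blocks the turn (beyond about 0.04 rad of play) at every lift except in one pocket (see bolt_case). In the pocket it turns to its stop almost freely (0.03 N m); let go there, the pin rests on the pocket's floor and the bolt is parked.
- bolt_case (a point): Centre of the dark case on the left leaf (56 wide, 126 high, 61 deep, top at z 228). It hides a pocket, 5 mm tall in lift, its middle at a lift of 20 to 42 mm, different each time and not visible. Find it by feel: hold a light clockwise twist (0.3 to 1 N m), raise the bolt slowly, and at the pocket the twist gives way; raised past it, the turn is blocked again.
- jar: Lidded jar, 60 in diameter, 85 high, loose, standing on the locker's roof; origin at the centre of its underside. Bystander.
- gauge_case: Wooden case, 60 x 110 x 35 high, loose, on the roof; origin at the centre of its underside. Bystander.
- spanner: Steel spanner, 160 long, lying on the bench in front of the locker (the leaves pass above it). Origin near its middle, on the bench. Bystander.
- marker: White paint marker, 18 in diameter, 140 long, lying on the bench in front of the locker (the leaves pass above it). Origin near its middle, on the bench. Bystander.

How it is judged:
On the way, in this order (a step that is already met when the one before it is completed fails the run):
1. the right leaf is open by at least 60 degrees while the left leaf is shut (value of joint right_leaf above 1.05 rad and value of joint left_leaf below 0.1 rad), for 0.1 s.
2. the bolt is lifted and turned into its parking pocket while the left leaf is still shut (all of step 1 and value of joint bolt_lift above 0.014 m and value of joint bolt_turn above 0.6 rad), for 0.3 s.
At the end, for the whole second after the job is handed in: Both leaves stand open by at least 60 degrees (1.05 rad) and at rest, and the bolt of the left leaf stays parked: lifted more than 14 mm and turned more than 0.6 rad, nobody holding it (value of joint each of right_leaf, left_leaf above 1.05 rad and value of joint bolt_lift above 0.014 m and value of joint bolt_turn above 0.6 rad and velocity of joint right_leaf between -0.1 and 0.1 rad/s and velocity of joint left_leaf between -0.1 and 0.1 rad/s); the robot touches nothing.
It fails at once if the jar on the locker is pushed away or knocked over (distance of jar from where it was at the start of the episode above 0.05 m).
It fails at once if the wooden case on the locker is pushed away or knocked over (distance of gauge_case from where it was at the start of the episode above 0.05 m).
It fails at once if the spanner is pushed away or knocked over (distance of spanner from where it was at the start of the episode above 0.05 m).
It fails at once if the marker is pushed away or knocked over (distance of marker from where it was at the start of the episode above 0.05 m).
It also fails if it takes over 64 s, if anything falls off the work surface, if the arm or the gripper's body presses on something with over 40 N, if the wrist force passes 120 N, or if a joint passes its speed limit or range.

### The arm

A 7-joint arm with a two-finger parallel gripper is mounted at the origin on the work surface. World frame = base frame: x ahead of the robot, y to its left, z up, the work surface at z = 0. Lengths are in m, angles in rad, forces in N, time in s.
With the tool pointing down it reaches from about 0.4 to 0.875 m from the base axis. Payload 19.3 kg.
Tool frame: the origin (TCP) lies at the very end of the fingers, on their centre line; the grasp point (between the pads) lies 19 mm behind it; z points along the fingers, y is the direction in which the jaws open and shut (so a half turn about z gives the same grasp; the last joint's range is limited). The gripper opens to 85 mm and grips with 20 to 120 N. Pads are 22 mm wide; open, the fingers measure 114 mm over their backs; the gripper's body (76 mm by 85 mm) begins 54 mm behind the grasp point. The pads swing forward as they close: fully open they stand 13 mm farther back than shut.
Start: joints at [1.073, 0.521, -0.036, 1.599, 0.021, 1.021, -0.113], TCP at [0.259, -0.569, 0.231] pointing down, gripper open.
Joint ranges: [-2.91, 2.91], [-0.3, 2.13], [-1.5, 1.42], [0.17, 2.43], [-1.26, 4.41], [0.16, 1.93], [-2.52, 2.52]. Speed limits (rad/s): [1.89, 1.89, 2.39, 2.39, 3.01, 3.01, 3.01].

### API

Orientations are given as a rotation vector (axis times angle).
In Python, from cell import sense, get_image, calibration, finish_job gives the robot as it stands.
- The arm moves only by the shell command python3 -m jog 'ROWS' [FORCE]. ROWS is a JSON object of lists of equal length, an entry for each row: "xyz": the shift along the tool's x, y, z normalised to -1 to 1, where 1 is 25 cm, a list of three; "twist": the turn, a rotation vector about the tool's x, y, z normalised to -1 to 1, where 1 is 90 degrees, a list of three; "hand": the opening, from 0 (shut) to 1 (fully open). A call has 1 to 5 rows; each row shifts and turns the pose as measured when the row begins, along the tool's axes as they then stand; what a row does not reach is not made up. A row lasts 1/12 s, in which the tool goes at most 41.7 mm and 7.16 degrees, less where a joint would pass 70% of its speed; a pose out of reach is approached as far as the arm can. A call with a number of a shift or a turn outside -1 to 1 is refused whole. A call with a gripper value outside its range is refused whole. The fingers move at their own pace and stop on an object; FORCE is the grip in N (left out, the last holds). Time passes only in rows, so rows that do not move let the fingers close. It gives the time, the measured TCP pose, the force and the opening at its end, in the units of the state.
- sense(): the state, without advancing time (a new reading comes with each control period).
- get_image(name): name is "side" or "top"; returns the picture (420x560x3 uint8, blue, green, red); there is no depth.
- calibration(name): a dict with "K" (3x3 intrinsics, pixels), "T" (4x4, takes a point from camera to world coordinates). Camera axes: x right, y down, z forward; pixel columns grow to the right and rows downward; lengths in m; the calibration is good to about 2 mm. A picture is of the moment at which its call begins. calibration takes no time and is no camera call.
- finish_job(): hands the job in, once; it reports no verdict.
The state is a dict: "time": time; "qpos": joint angles; "qvel": joint speeds; "joint_efforts": joint torques, N m; "eef_pos": TCP position; "tcp_rot": TCP orientation; "contact_force": force on the tool from outside, world axes, zero at the start; "torque": the same for the moment, N m; "finger_gap": finger opening in m.
Only numpy, scipy, OpenCV 4.12 (cv2) and the standard library are available. Lean on these libraries where they do the work, as an engineer would, in place of code of your own. Each camera call takes 0.05 s, during which the arm holds its last target.

## Working session

There is one attempt and no reset: what is moved stays moved. The work goes in short steps, Python scripts to look and compute and a shell command to move; the robot and the scene stay as the last step left them, time stands still between calls to the robot, and variables do not carry over. Pictures are saved under pics/ and viewed, and the job is handed in when it is done.

```bash
ls; mkdir -p pics
python3 - <<'E'
from cell import *
import cv2
s=sense();print(s)
for n in("side","top"):
    cv2.imwrite(f"pics/{n}0.png",get_image(n)); c=calibration(n);print(n,c["K"].tolist(),c["T"].round(4).tolist() if hasattr(c["T"],'round') else c["T"])
E
```

```text
pics
{'time': 0.0, 'qpos': array([ 1.07278282,  0.52201851, -0.0363059 ,  1.59999626,  0.02119323,
        1.02110278, -0.11282547]), 'qvel': array([-6.95807138e-04, -5.11334666e-04, -5.77160721e-05, -1.99669908e-03,
       -2.36473124e-04, -7.26964378e-04,  3.73832965e-05]), 'joint_efforts': array([ 2.92282202e-04, -9.27111554e+01,  1.97974853e+00, -3.69925153e+01,
        1.80127082e-02,  8.14740022e-03,  6.44597463e-06]), 'eef_pos': array([ 0.25911899, -0.56838647,  0.23072738]), 'tcp_rot': array([-3.06894428e+00, -6.66574145e-01,  5.11549319e-04]), 'contact_force': array([-0.84480093, -0.00352345,  0.17375771]), 'torque': array([0.02773179, 0.04000327, 0.01732159]), 'finger_gap': 0.08533505526590682}
side [[520.9925442472332, 0.0, 282.15993844610387], [0.0, 520.9925442472332, 209.38077022860944], [0.0, 0.0, 1.0]] [[-0.8157, -0.3754, 0.4401, 0.1289], [-0.5784, 0.543, -0.6088, 0.6737], [-0.0104, -0.7512, -0.66, 0.8524], [0.0, 0.0, 0.0, 1.0]]
top [[394.5222735460443, 0.0, 282.17046987347135], [0.0, 394.5222735460443, 203.62026610764235], [0.0, 0.0, 1.0]] [[-0.0124, -0.9931, 0.1165, 0.504], [-0.9997, 0.0146, 0.018, 0.0121], [-0.0196, -0.1163, -0.993, 1.0124], [0.0, 0.0, 0.0, 1.0]]
```

View pics/side0.png

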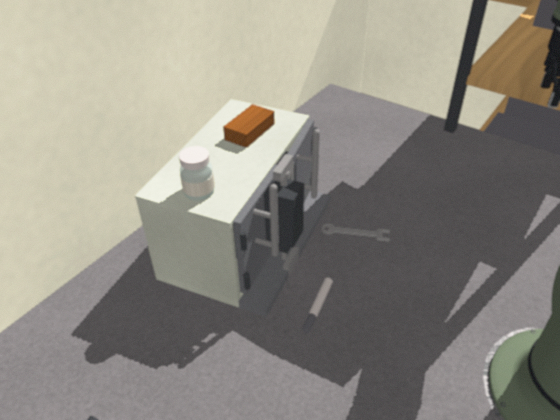

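View pics/top0.png

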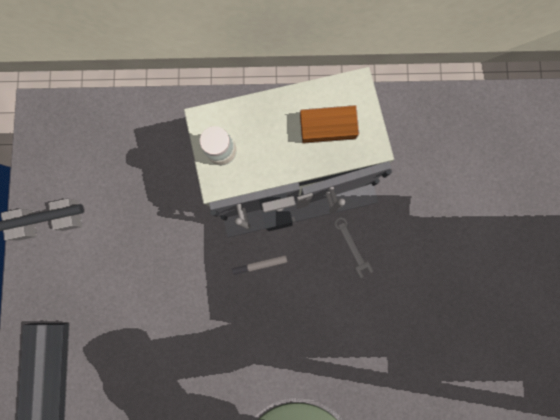

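```bash
cat > h.py <<'E'
import numpy as np,cv2
from cell import *
def ray(n,uv):
    c=calibration(n);K=np.array(c["K"]);T=np.array(c["T"])
    d=T[:3,:3]@np.linalg.solve(K,[uv[0],uv[1],1]);return T[:3,3],d
def onz(n,uv,z):
    o,d=ray(n,uv);return o+d*(z-o[2])/d[2]
def proj(n,p):
    c=calibration(n);K=np.array(c["K"]);T=np.array(c["T"])
    q=K@(T[:3,:3].T@(np.array(p)-T[:3,3]));return q[:2]/q[2]
def tri(a,b):
    (o1,d1),(o2,d2)=ray("top",a),ray("side",b)
    t=np.linalg.lstsq(np.c_[d1,-d2],o2-o1,rcond=None)[0]
    p,q=o1+t[0]*d1,o2+t[1]*d2
    return (p+q)/2,np.linalg.norm(p-q)
def snap(n,name,box=None,s=1):
    im=get_image(n);cv2.imwrite(f"pics/{name}_raw.png",im)
    crop(im,name,box,s);return im
def crop(im,name,box,s):
    if box: x0,y0,x1,y1=box; im=im[y0:y1,x0:x1]
    cv2.imwrite(f"pics/{name}.png",cv2.resize(im,None,fx=s,fy=s,interpolation=cv2.INTER_CUBIC))
E
python3 - <<'E'
from h import *
t=cv2.imread("pics/top0.png");s=cv2.imread("pics/side0.png")
crop(t,"t0c",(180,60,400,220),3.6);crop(s,"s0c",(130,90,330,310),2.7)
hsv=cv2.cvtColor(t,cv2.COLOR_BGR2HSV)
m=((hsv[...,2]>150)).astype(np.uint8)
m[:66]=0
n,l,st,c=cv2.connectedComponentsWithStats(m)
i=1+np.argmax(st[1:,4]);print(st[i])
m=(l==i).astype(np.uint8)
cs,_=cv2.findContours(m,cv2.RETR_EXTERNAL,cv2.CHAIN_APPROX_NONE)
c=max(cs,key=cv2.contourArea)
h=cv2.convexHull(c);print(cv2.approxPolyDP(h,6,True).reshape(-1,2))
for p in cv2.approxPolyDP(h,6,True).reshape(-1,2): print(p,onz("top",p,.235))
E
```

```text
[    0    66   484   138 24657]
[[483  74]
 [391 160]
 [205 203]
 [  0 132]
 [  0  72]
 [481  66]]
[483  74] [ 0.85570009 -0.38734389  0.235     ]
[391 160] [ 0.67980714 -0.19251717  0.235     ]
[205 203] [0.59871364 0.17993089 0.235     ]
[  0 132] [0.75207074 0.60483194 0.235     ]
[ 0 72] [0.88161679 0.61414449 0.235     ]
[481  66] [ 0.87291732 -0.38450906  0.235     ]
```

View pics/t0c.png

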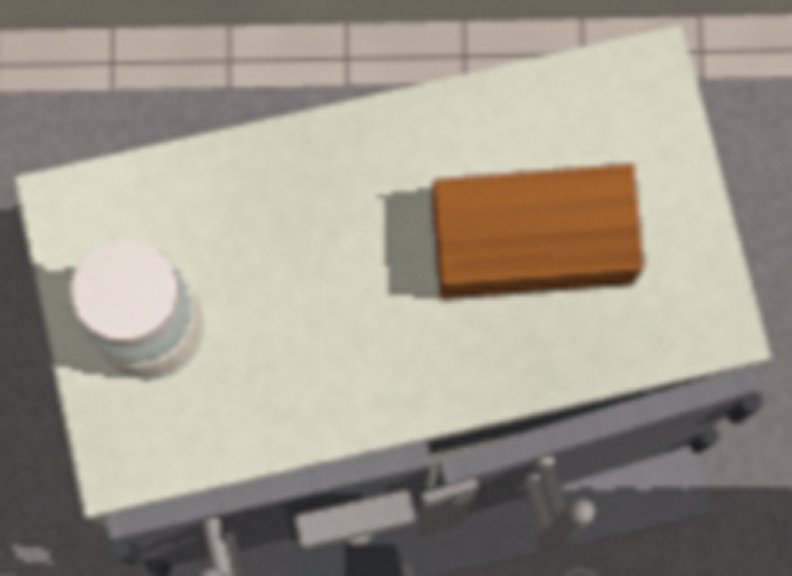

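View pics/s0c.png

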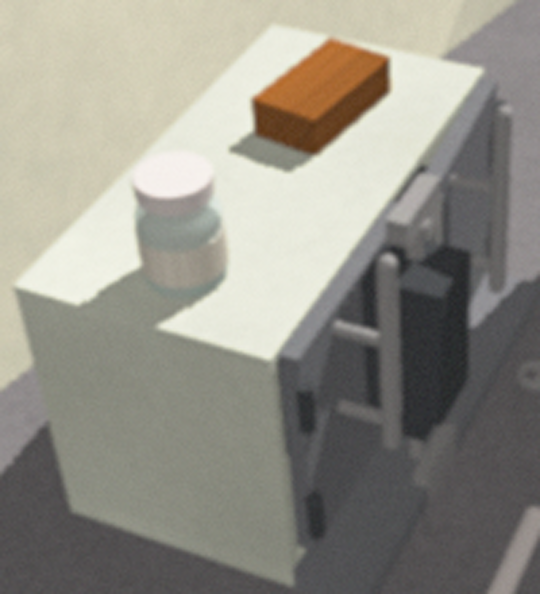

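Run:
```python
from h import *
t=cv2.imread("pics/top0.png")
crop(t,"t0d",(200,150,410,290),3.8)
R=[onz("top",(180+a/3.6,60+b/3.6),.235) for a,b in((771,357),(683,25),(16,177),(88,517))]
R=np.array(R)[:,:2];print(R)
print([np.linalg.norm(R[i]-R[(i+1)%4]) for i in range(4)])
y=(R[3]-R[0]+R[2]-R[1]);yaw=np.arctan2(-y[0],y[1]);print("yaw",yaw)
# front plane mid
o=(R[0]+R[3])/2;print(o)
ctr=R.mean(0);ex=np.array([np.cos(yaw),np.sin(yaw)]);print("ctr-0.1ex",ctr-0.1*ex)
print(tri((342,202),(316.3,129)))
def W(o,yaw,x,y,z):return np.array([o[0]+np.cos(yaw)*x-np.sin(yaw)*y,o[1]+np.sin(yaw)*x+np.cos(yaw)*y,z])
o=ctr-0.1*ex
for nm,x,y in(("rpull",-.055,-.06),("lpull",-.055,.13),("bolt",-.04,.05)):
    p=W(o,yaw,x,y,.29 if 'p' in nm else .278);print(nm,p,proj("top",p),proj("side",p))
```

```text
[[ 0.6813991  -0.19889003]
 [ 0.87585197 -0.15761009]
 [ 0.79327467  0.22429639]
 [ 0.59750378  0.1810292 ]]
[np.float64(0.19878619069763737), np.float64(0.3907320909547198), np.float64(0.20049511278390925), np.float64(0.38907203030048604)]
yaw 0.21513627091511975
[ 0.63945144 -0.00893041]
ctr-0.1ex [ 0.63931265 -0.00914169]
(array([ 0.59067755, -0.08532433,  0.28641661]), np.float64(0.000268686527895454))
rpull [ 0.59838938 -0.07949996  0.29      ] [338.9210662  197.59406801] [311.57582697 127.59099483]
lpull [0.55782808 0.10612003 0.29      ] [238.36789206 220.96779011] [273.09421583 182.51918523]
bolt [0.58956073 0.03116646 0.278     ] [279.0996769  203.98293399] [283.1425336  161.04081818]
```

View pics/t0d.png

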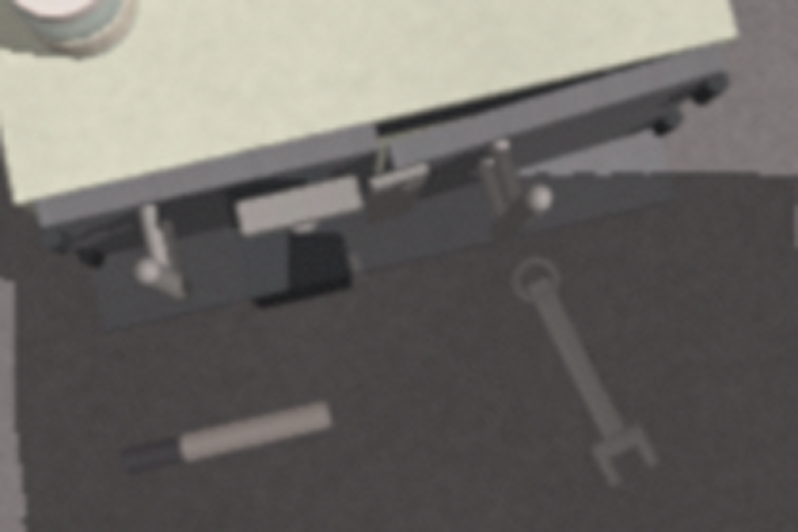

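```bash
cat >> h.py <<'E'
from scipy.spatial.transform import Rotation as Ro
O=np.array([.6393,-.0091]);YAW=.215
def L(x,y,yaw=YAW): return np.array([O[0]+np.cos(yaw)*x-np.sin(yaw)*y,O[1]+np.sin(yaw)*x+np.cos(yaw)*y])
HR=L(0,-.185);HL=L(0,.185)
def rp(a): t=YAW+np.arctan2(.125,-.055)+a; return HR+np.hypot(.125,.055)*np.array([np.cos(t),np.sin(t)])
def lp(a): t=YAW+np.arctan2(-.055,-.055)-a; return HL+np.hypot(.055,.055)*np.array([np.cos(t),np.sin(t)])
BH=L(-.04,.05)
def down(yaw): return Ro.from_matrix(np.array([[np.cos(yaw),np.sin(yaw),0],[np.sin(yaw),-np.cos(yaw),0],[0,0,-1]]).reshape(3,3))
def go(p,yaw):
    s=sense();R=Ro.from_rotvec(s["tcp_rot"])
    d=R.inv().apply(np.array(p)-s["eef_pos"])/.25
    w=(R.inv()*down(yaw)).as_rotvec()/(np.pi/2)
    print("t",round(s["time"],2),"p",s["eef_pos"].round(4),"xyz",d.round(4),"rows",round(np.linalg.norm(d)/.1668,1),"twist",w.round(4),"F",s["contact_force"].round(1),"M",s["torque"].round(2),"gap",round(s["finger_gap"],4))
E
python3 - <<'E'
from h import *
print(rp(.071),BH,lp(0),HL)
go([.5907,-.0853,.32],.215)
E
```

```text
[ 0.59073875 -0.08543456] [0.58955357 0.03121492] [0.55783113 0.10617282] [0.59983073 0.17164063]
t 0.1 p [ 0.2591 -0.5684  0.2308] xyz [ 2.0084 -1.2084 -0.3558] rows 14.2 twist [-7.000e-04  1.000e-04  1.355e-01] F [-0.5  0.5 -0.7] M [-0.07  0.06  0.02] gap 0.0854
```

```bash
python3 -m jog '{"xyz":[[0,0,-0.12],[0,0,-0.12],[0,0,-0.12]],"twist":[[0,0,0.07],[0,0,0.066],[0,0,0]],"hand":[1,1,1]}' 40; python3 -c "
from h import *
go([.5907,-.0853,.32],.215)"
```

```text
time: 0.35
eef_pos: [0.2576, -0.5657, 0.316]
tcp_rot: [-3.112, -0.32, 0.008]
contact_force: [1.1, 0.6, 0.6]
finger_gap: 0.0853
t 0.35 p [ 0.2576 -0.5657  0.316 ] xyz [ 1.6953e+00 -1.6107e+00 -1.0000e-04] rows 14.0 twist [-0.0088  0.0024 -0.0065] F [1.1 0.6 0.6] M [0.   0.05 0.02] gap 0.0853
```

```bash
R='{"xyz":[[0.115,-0.11,0],[0.115,-0.11,0],[0.115,-0.11,0],[0.115,-0.11,0],[0.115,-0.11,0]],"twist":[[-0.009,0.002,-0.006],[0,0,0],[0,0,0],[0,0,0],[0,0,0]],"hand":[1,1,1,1,1]}' >/dev/null; python3 -m jog '{"xyz":[[0.115,-0.11,0],[0.115,-0.11,0],[0.115,-0.11,0],[0.115,-0.11,0],[0.115,-0.11,0]],"twist":[[-0.009,0.002,-0.006],[0,0,0],[0,0,0],[0,0,0],[0,0,0]],"hand":[1,1,1,1,1]}';  python3 -c "
from h import *
go([.5907,-.0853,.32],.215)"
```

```text
time: 0.77
eef_pos: [0.3679, -0.404, 0.3208]
tcp_rot: [3.116, 0.311, 0.0]
contact_force: [0.4, -1.6, -0.6]
finger_gap: 0.0856
t 0.77 p [ 0.3679 -0.404   0.3208] xyz [ 1.1259 -1.0734 -0.0091] rows 9.3 twist [ 0.0067  0.0006 -0.0101] F [ 0.4 -1.6 -0.6] M [-0.01 -0.05 -0.01] gap 0.0856
```

```bash
python3 -m jog '{"xyz":[[0.115,-0.11,0],[0.115,-0.11,0],[0.115,-0.11,0],[0.115,-0.11,0],[0.115,-0.11,0]],"twist":[[0.006,0,-0.01],[0,0,0],[0,0,0],[0,0,0],[0,0,0]],"hand":[1,1,1,1,1]}';  python3 -c "
from h import *
go([.5907,-.0853,.32],.215)"
```

```text
time: 1.18
eef_pos: [0.4824, -0.2301, 0.32]
tcp_rot: [3.123, 0.337, -0.003]
contact_force: [0.4, -1.2, 0.2]
finger_gap: 0.0854
t 1.18 p [ 0.4824 -0.2301  0.32  ] xyz [ 0.5468 -0.4737 -0.0013] rows 4.3 twist [ 0.0004  0.0012 -0.0001] F [ 0.4 -1.2  0.2] M [-0.02 -0.06  0.  ] gap 0.0854
```

```bash
python3 -m jog '{"xyz":[[0.125,-0.11,0],[0.125,-0.11,0],[0.125,-0.11,0],[0.12,-0.1,0],[0.04,-0.03,0]],"twist":[[0,0,0],[0,0,0],[0,0,0],[0,0,0],[0,0,0]],"hand":[1,1,1,1,1]}';  python3 -c "
from h import *
go([.5907,-.0853,.253],.215)"
```

```text
time: 1.6
eef_pos: [0.59, -0.0801, 0.319]
tcp_rot: [-3.121, -0.345, 0.004]
contact_force: [0.9, -0.2, 0.7]
finger_gap: 0.0853
t 1.6 p [ 0.59   -0.0801  0.319 ] xyz [-0.0012  0.0214  0.2639] rows 1.6 twist [-0.0011  0.0014  0.0032] F [ 0.9 -0.2  0.7] M [-0.01  0.01  0.02] gap 0.0853
```

```bash
python3 -m jog '{"xyz":[[0,0.022,0.13],[0,0,0.13],[0,0,0],[0,0,0],[0,0,0]],"twist":[[0,0,0],[0,0,0],[0,0,0],[0,0,0],[0,0,0]],"hand":[1,1,0.3,0,0]}' 30;  python3 -c "
from h import *
go([.5907,-.0853,.253],.215)"
```

```text
time: 2.02
eef_pos: [0.5935, -0.0796, 0.2525]
tcp_rot: [-3.118, -0.357, 0.004]
contact_force: [0.5, -0.1, 0.7]
finger_gap: 0.0517
t 2.02 p [ 0.5935 -0.0796  0.2525] xyz [-0.0162  0.0194 -0.0022] rows 0.2 twist [-0.0025  0.0012  0.0084] F [ 0.5 -0.1  0.7] M [-0.06  0.02  0.04] gap 0.0517
```

```bash
python3 -m jog '{"xyz":[[-0.016,0.02,0],[0,0,0],[0,0,0],[0,0,0],[0,0,0]],"twist":[[0,0,0.008],[0,0,0],[0,0,0],[0,0,0],[0,0,0]],"hand":[0,0,0,0,0]}' 30;  python3 -c "
from h import *
go([.5907,-.0853,.253],.215)"
```

```text
time: 2.43
eef_pos: [0.5897, -0.086, 0.2564]
tcp_rot: [-3.119, -0.333, 0.002]
contact_force: [3.9, -0.4, -14.2]
finger_gap: 0.0129
t 2.43 p [ 0.5897 -0.086   0.2564] xyz [ 0.0047 -0.0018  0.0135] rows 0.1 twist [-0.0033  0.0005 -0.0014] F [  3.9  -0.4 -14.2] M [-0.35 -0.88  0.17] gap 0.0129
```

```bash
cat >> h.py <<'E'
def angR(p): r=np.array(p[:2])-HR; return np.arctan2(r[1],r[0])%(2*np.pi)-(YAW+np.arctan2(.125,-.055))
def angL(p): r=np.array(p[:2])-HL; return (YAW+np.arctan2(-.055,-.055))-np.arctan2(r[1],r[0])
def arc(f,a0,a1,n):
    s=sense();R=Ro.from_rotvec(s["tcp_rot"]);c=s["eef_pos"][:2]
    print("t",round(s["time"],2),"p",s["eef_pos"].round(4),"err",(c-f(a0)).round(4),"F",s["contact_force"].round(1),"gap",round(s["finger_gap"],4))
    for a in np.linspace(a0,a1,n+1)[1:]:
        q=f(a); d=R.inv().apply([*(q-c),0])/.25; print(round(a,2),d.round(3)); c=q
E
python3 -c "
from h import *
a=angR(sense()['eef_pos']);print(a);arc(rp,a,1.45,8)"
```

```text
0.07972592377159682
t 2.43 p [ 0.5897 -0.086   0.2564] err [-0.0002  0.0002] F [  3.9  -0.4 -14.2] gap 0.0129
0.25 [-0.078  0.052 -0.   ]
0.42 [-0.068  0.064 -0.   ]
0.59 [-0.056  0.075 -0.   ]
0.76 [-0.043  0.083 -0.   ]
0.94 [-0.028  0.089 -0.   ]
1.11 [-0.012  0.093 -0.   ]
1.28 [ 0.004  0.093 -0.   ]
1.45 [ 0.02   0.091 -0.   ]
```

```bash
python3 -m jog '{"xyz":[[-0.078,0.052,0],[-0.068,0.064,0],[-0.056,0.075,0],[-0.043,0.083,0]],"twist":[[0,0,0],[0,0,0],[0,0,0],[0,0,0]],"hand":[0,0,0,0]}' 30;  python3 -c "
from h import *
a=angR(sense()['eef_pos']);print(a);arc(rp,a,1.45,6)"
```

```text
time: 2.77
eef_pos: [0.5421, -0.159, 0.2563]
tcp_rot: [-3.109, -0.35, 0.008]
contact_force: [-4.2, 5.4, -4.1]
finger_gap: 0.0126
0.719745290421614
t 2.77 p [ 0.5421 -0.159   0.2563] err [-0.0035  0.0008] F [-4.2  5.4 -4.1] gap 0.0126
0.84 [-0.012  0.068 -0.001]
0.96 [-0.017  0.064 -0.001]
1.08 [-0.009  0.066 -0.001]
1.21 [-0.001  0.066 -0.001]
1.33 [ 0.007  0.066 -0.001]
1.45 [ 0.015  0.065 -0.001]
```

```bash
python3 -m jog '{"xyz":[[-0.012,0.068,0],[-0.017,0.064,0],[-0.009,0.066,0],[-0.001,0.066,0],[0.007,0.066,0]],"twist":[[0,0,0],[0,0,0],[0,0,0],[0,0,0],[0,0,0]],"hand":[0,0,0,0,0]}' 30;  python3 -c "
from h import *
a=angR(sense()['eef_pos']);print(a);arc(rp,a,1.45,2)"
```

```text
time: 3.18
eef_pos: [0.5469, -0.2453, 0.2564]
tcp_rot: [-3.107, -0.348, 0.017]
contact_force: [5.9, 5.9, -10.1]
finger_gap: 0.013
1.339675082970209
t 3.18 p [ 0.5469 -0.2453  0.2564] err [-0.006  -0.0025] F [  5.9   5.9 -10.1] gap 0.013
1.39 [ 0.032  0.025 -0.001]
1.45 [ 0.008  0.029 -0.001]
```

```bash
python3 -m jog '{"xyz":[[0.032,0.025,0],[0.01,0.03,0],[0.01,0.01,0],[0,0,0],[0,0,0]],"twist":[[0,0,0],[0,0,0],[0,0,0],[0,0,0],[0,0,0]],"hand":[0,0,0,0.6,0.6]}' 30;  python3 -m jog '{"xyz":[[0,0,0],[0,0,0],[0,0,-0.1],[0,0,-0.16],[0,0,-0.1]],"twist":[[0,0,0],[0,0,0],[0,0,0],[0,0,0],[0,0,0]],"hand":[0.6,0.6,0.6,0.6,0.6]}' ; python3 -c "
from h import *
go([*BH,.33],YAW);snap('top','t1');snap('side','s1')"
```

```text
time: 3.6
eef_pos: [0.5599, -0.2672, 0.2573]
tcp_rot: [-3.113, -0.335, 0.026]
contact_force: [-0.0, 0.4, -0.6]
finger_gap: 0.0359
time: 4.02
eef_pos: [0.56, -0.2656, 0.3471]
tcp_rot: [-3.109, -0.338, 0.033]
contact_force: [-0.2, -0.8, 0.1]
finger_gap: 0.0512
t 4.02 p [ 0.56   -0.2656  0.3471] xyz [ 0.3724 -1.133   0.079 ] rows 7.2 twist [-0.0101  0.0125  0.0011] F [-0.2 -0.8  0.1] M [ 0.01 -0.05  0.01] gap 0.0512
```

View pics/t1.png

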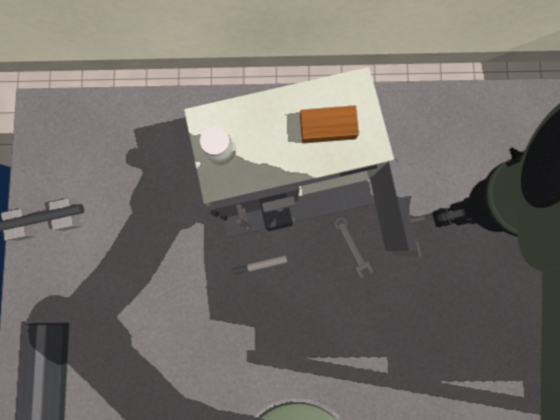

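View pics/s1.png

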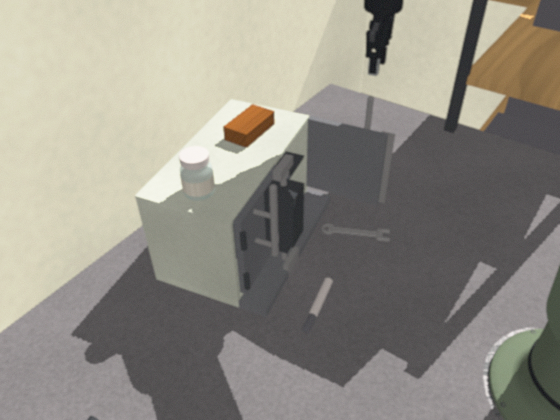

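```bash
python3 -m jog '{"xyz":[[0.053,-0.15,0],[0.04,-0.15,0.01],[0.03,-0.15,0.01],[0.01,-0.15,0.01],[0,-0.15,0]],"twist":[[-0.01,0.012,-0.075],[0,0,-0.075],[0,0,-0.075],[0,0,-0.075],[0,0,-0.075]],"hand":[0.6,0.6,0.6,0.6,0.6]}' ; python3 -c "
from h import *
go([*BH,.33],YAW+np.pi/2);print(sense()['qpos'])"
```

```text
time: 4.53
eef_pos: [0.5114, -0.0874, 0.3399]
tcp_rot: [2.875, 1.248, 0.011]
contact_force: [0.1, 0.3, 1.5]
finger_gap: 0.051
t 4.53 p [ 0.5114 -0.0874  0.3399] xyz [ 0.5598 -0.0963  0.0407] rows 3.4 twist [ 0.0066  0.001  -0.6156] F [0.1 0.3 1.5] M [ 0.02 -0.03 -0.  ] gap 0.051
[ 0.33548092  0.2569428  -0.35100354  1.7246463   0.09962653  1.16760554
 -0.79528154]
```

```bash
python3 -m jog '{"xyz":[[0.1,-0.05,0.01],[0.1,-0.06,0.01],[0.08,-0.07,0.01],[0.06,-0.07,0],[0,0,0]],"twist":[[0,0,-0.078],[0,0,-0.078],[0,0,-0.078],[0,0,-0.078],[0,0,-0.078]],"hand":[0.6,0.6,0.6,0.6,0.6]}' ; python3 -c "
from h import *
go([*BH,.33],YAW+np.pi/2);print(sense()['qpos'])"
```

```text
time: 4.95
eef_pos: [0.4992, 0.027, 0.3329]
tcp_rot: [2.345, 2.073, 0.009]
contact_force: [0.3, 0.4, 0.6]
finger_gap: 0.0517
t 4.95 p [0.4992 0.027  0.3329] xyz [0.0611 0.3565 0.0159] rows 2.2 twist [ 0.0077  0.0034 -0.2153] F [0.3 0.4 0.6] M [-0.05  0.01  0.02] gap 0.0517
[ 0.24804905  0.24363909 -0.51661818  1.77496552  0.13950258  1.14674802
 -0.43545609]
```

```bash
python3 -m jog '{"xyz":[[0.03,0.12,0.01],[0.03,0.12,0.01],[0.03,0.1,0],[0,0,0]],"twist":[[0.007,0.003,-0.075],[0,0,-0.075],[0,0,-0.065],[0,0,0]],"hand":[0.5,0.5,0.5,0.5]}' ; python3 -c "
from h import *
go([*BH,.252],YAW+np.pi/2)"
```

```text
time: 5.28
eef_pos: [0.5848, 0.0522, 0.3295]
tcp_rot: [1.94, 2.465, 0.004]
contact_force: [-0.1, 0.8, -0.7]
finger_gap: 0.0427
t 5.28 p [0.5848 0.0522 0.3295] xyz [-0.0856 -0.0026  0.31  ] rows 1.9 twist [0.0029 0.0012 0.0142] F [-0.1  0.8 -0.7] M [ 0.02 -0.04 -0.01] gap 0.0427
```

```bash
python3 -m jog '{"xyz":[[-0.085,-0.003,0],[0,0,0],[0,0,0]],"twist":[[0,0,0.014],[0,0,0],[0,0,0]],"hand":[0.5,0.5,0.5]}' ; python3 -c "
from h import *
go([*BH,.252],YAW+np.pi/2)"
```

```text
time: 5.53
eef_pos: [0.5892, 0.0321, 0.3284]
tcp_rot: [1.967, 2.446, 0.004]
contact_force: [-0.0, 0.1, 0.4]
finger_gap: 0.0426
t 5.53 p [0.5892 0.0321 0.3284] xyz [-0.0038 -0.0006  0.3055] rows 1.8 twist [0.0024 0.0002 0.001 ] F [-0.   0.1  0.4] M [ 0.03 -0.01 -0.02] gap 0.0426
```

```bash
python3 -m jog '{"xyz":[[0,0,0.1],[0,0,0.1],[0,0,0.08],[0,0,0.02],[0,0,0]],"twist":[[0,0,0],[0,0,0],[0,0,0],[0,0,0],[0,0,0]],"hand":[0.5,0.5,0.5,0.5,0.5]}' ; python3 -c "
from h import *
go([*BH,.252],YAW+np.pi/2)"
```

```text
time: 5.95
eef_pos: [0.5886, 0.0305, 0.2529]
tcp_rot: [1.97, 2.438, 0.007]
contact_force: [0.8, -0.7, 0.8]
finger_gap: 0.0427
t 5.95 p [0.5886 0.0305 0.2529] xyz [0.002  0.0045 0.0035] rows 0.0 twist [ 0.0049  0.0017 -0.0023] F [ 0.8 -0.7  0.8] M [-0.   -0.01  0.02] gap 0.0427
```

```bash
python3 -m jog '{"xyz":[[0,0.004,0],[0,0,0],[0,0,0],[0,0,0],[0,0,0]],"twist":[[0,0,0],[0,0,0],[0,0,0],[0,0,0],[0,0,0]],"hand":[0,0,0,0,0]}' 80; python3 -c "
from h import *
go([*BH,.252],YAW+np.pi/2);print(sense()['joint_efforts'].round(2))"
```

```text
time: 6.37
eef_pos: [0.5902, 0.0308, 0.2566]
tcp_rot: [1.97, 2.435, 0.01]
contact_force: [1.3, 0.5, -4.4]
finger_gap: 0.0149
t 6.37 p [0.5902 0.0308 0.2566] xyz [ 0.0022 -0.0023  0.0185] rows 0.1 twist [ 0.0068  0.0021 -0.0031] F [ 1.3  0.5 -4.4] M [ 0.    0.28 -0.16] gap 0.0149
[ 7.000e-02 -8.817e+01 -8.370e+00 -3.877e+01  2.500e-01 -2.200e-01
  1.400e-01]
```

```bash
python3 -m jog '{"xyz":[[0,0,-0.012],[0,0,-0.012],[0,0,-0.012]],"twist":[[0,0,0.02],[0,0,0.02],[0,0,0.02]],"hand":[0,0,0]}' 80; python3 -c "
from h import *
go([*BH,.252],YAW+np.pi/2);print(sense()['joint_efforts'].round(2))"
```

```text
time: 6.62
eef_pos: [0.5888, 0.0305, 0.2651]
tcp_rot: [2.086, 2.34, 0.006]
contact_force: [-3.2, 0.4, -16.3]
finger_gap: 0.0148
t 6.62 p [0.5888 0.0305 0.2651] xyz [0.0026 0.003  0.0523] rows 0.3 twist [ 0.0048  0.0018 -0.064 ] F [ -3.2   0.4 -16.3] M [-0.09  0.82  0.6 ] gap 0.0148
[  1.26 -93.26  -8.78 -44.78   0.36  -1.39   0.58]
```

```bash
python3 -m jog '{"xyz":[[0,0,-0.008],[0,0,-0.008]],"twist":[[0,0,0.015],[0,0,0.015]],"hand":[0,0]}' 80; python3 -c "
from h import *
go([*BH,.2566],YAW+np.pi/2)"; python3 -m jog '{"xyz":[[0,0,-0.008],[0,0,-0.008]],"twist":[[0,0,0.015],[0,0,0.015]],"hand":[0,0]}' 80; python3 -c "
from h import *
go([*BH,.2566],YAW+np.pi/2)"
```

```text
time: 6.78
eef_pos: [0.5865, 0.0303, 0.2672]
tcp_rot: [2.145, 2.291, -0.001]
contact_force: [-0.2, 0.6, -28.2]
finger_gap: 0.0144
t 6.78 p [0.5865 0.0303 0.2672] xyz [0.0029 0.0124 0.0425] rows 0.3 twist [ 0.001   0.0017 -0.095 ] F [ -0.2   0.6 -28.2] M [ 0.15 -0.32  0.97] gap 0.0144
time: 6.95
eef_pos: [0.5837, 0.0303, 0.2686]
tcp_rot: [-2.201, -2.24, 0.01]
contact_force: [-7.2, 1.4, -30.2]
finger_gap: 0.0147
t 6.95 p [0.5837 0.0303 0.2686] xyz [0.0032 0.0238 0.0477] rows 0.3 twist [-0.0038  0.0016 -0.1257] F [ -7.2   1.4 -30.2] M [0.4  1.02 1.22] gap 0.0147
```

```bash
python3 -c "
from h import *
snap('side','s2',(200,100,400,250),4);go([*BH,.2566],YAW+np.pi/2)"
```

```text
t 7.0 p [0.5834 0.0304 0.2686] xyz [0.003  0.0249 0.0478] rows 0.3 twist [-0.0042  0.0016 -0.1269] F [ -8.8   0.9 -23.5] M [0.28 1.28 1.17] gap 0.0146
```

View pics/s2.png

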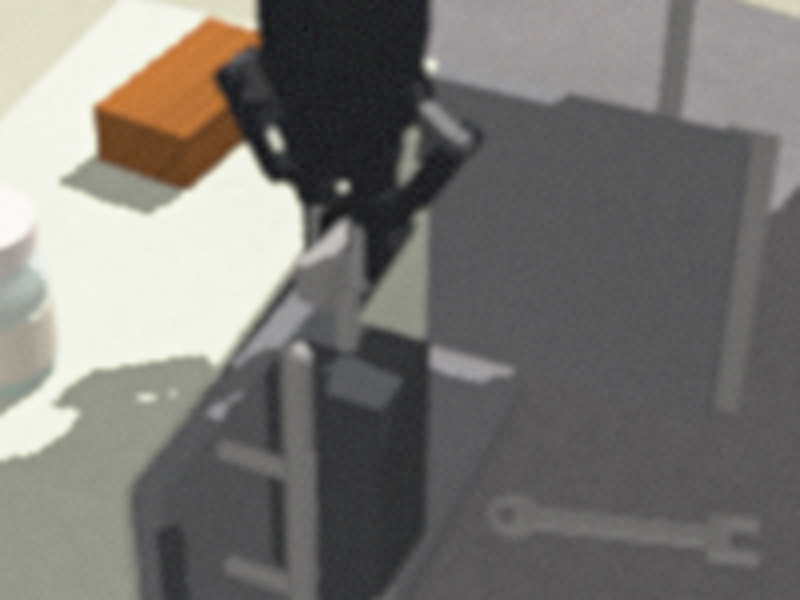

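```bash
python3 -m jog '{"xyz":[[0,0.012,0],[0,0.012,0]],"twist":[[0,0,-0.04],[0,0,-0.02]],"hand":[0,0]}' 100; python3 -c "
from h import *
go([*BH,.2566],YAW+np.pi/2)"
```

```text
time: 7.17
eef_pos: [0.5882, 0.0307, 0.2684]
tcp_rot: [-2.092, -2.339, 0.014]
contact_force: [-5.6, -4.2, -7.2]
finger_gap: 0.0137
t 7.17 p [0.5882 0.0307 0.2684] xyz [0.0014 0.0062 0.0471] rows 0.3 twist [-0.0059  0.0019 -0.0658] F [-5.6 -4.2 -7.2] M [-0.8   0.25  0.52] gap 0.0137
```

```bash
python3 -m jog '{"xyz":[[0,0.006,-0.008],[0,0,-0.008]],"twist":[[0,0,0.004],[0,0,0.004]],"hand":[0,0]}' 100; python3 -c "
from h import *
go([*BH,.2566],YAW+np.pi/2)"; python3 -m jog '{"xyz":[[0,0,-0.008],[0,0,-0.008]],"twist":[[0,0,0.004],[0,0,0.004]],"hand":[0,0]}' 100; python3 -c "
from h import *
go([*BH,.2566],YAW+np.pi/2)"
```

```text
time: 7.33
eef_pos: [0.5891, 0.0302, 0.2713]
tcp_rot: [-2.104, -2.327, 0.018]
contact_force: [-4.1, 1.4, -17.5]
finger_gap: 0.014
t 7.33 p [0.5891 0.0302 0.2713] xyz [0.004  0.003  0.0588] rows 0.4 twist [-0.0077  0.0023 -0.0728] F [ -4.1   1.4 -17.5] M [ 0.55 -0.14  0.69] gap 0.014
time: 7.5
eef_pos: [0.5886, 0.0304, 0.2749]
tcp_rot: [-2.119, -2.312, 0.02]
contact_force: [-3.3, -0.0, -17.0]
finger_gap: 0.0139
t 7.5 p [0.5886 0.0304 0.2749] xyz [0.0032 0.005  0.073 ] rows 0.4 twist [-0.0086  0.0021 -0.0814] F [ -3.3  -0.  -17. ] M [ 0.24 -0.27  0.68] gap 0.0139
```

```bash
for i in 1; do python3 -m jog '{"xyz":[[0,0.003,-0.008],[0,0,-0.008]],"twist":[[-0.004,0,0.001],[0,0,0.001]],"hand":[0,0]}' 100; python3 -c "
from h import *
go([*BH,.2566],YAW+np.pi/2)"; done;  python3 -m jog '{"xyz":[[0,0,-0.008],[0,0,-0.008]],"twist":[[0,0,0.001],[0,0,0.001]],"hand":[0,0]}' 100; python3 -c "
from h import *
go([*BH,.2566],YAW+np.pi/2)"
```

```text
time: 7.67
eef_pos: [0.5904, 0.0309, 0.2803]
tcp_rot: [2.128, 2.31, -0.008]
contact_force: [-1.6, -2.2, -5.0]
finger_gap: 0.0142
t 7.67 p [0.5904 0.0309 0.2803] xyz [ 0.002  -0.0028  0.0949] rows 0.6 twist [-0.0024  0.0023 -0.0846] F [-1.6 -2.2 -5. ] M [-0.28 -0.26  0.03] gap 0.0142
time: 7.83
eef_pos: [0.5894, 0.0308, 0.2827]
tcp_rot: [-2.132, -2.305, 0.011]
contact_force: [2.4, 5.5, -55.7]
finger_gap: 0.014
t 7.83 p [0.5894 0.0308 0.2827] xyz [0.002  0.0016 0.1045] rows 0.6 twist [-0.0042  0.0018 -0.0873] F [  2.4   5.5 -55.7] M [ 1.29 -1.28 -0.09] gap 0.014
```

```bash
python3 -m jog '{"xyz":[[0,0,0.009],[0,0,0]],"twist":[[0,0,0.02],[0,0,0.03]],"hand":[0,0]}' 100; python3 -c "
from h import *
go([*BH,.2566],YAW+np.pi/2)"
```

```text
time: 8.0
eef_pos: [0.5896, 0.0308, 0.2806]
tcp_rot: [-2.222, -2.218, 0.01]
contact_force: [-1.8, -0.7, -5.3]
finger_gap: 0.0138
t 8.0 p [0.5896 0.0308 0.2806] xyz [0.0018 0.0005 0.096 ] rows 0.6 twist [-0.0038  0.0016 -0.1382] F [-1.8 -0.7 -5.3] M [-0.07 -0.3   0.03] gap 0.0138
```

Turning freely (no moment). Continue turning.

```bash
python3 -m jog '{"xyz":[[0,0,0],[0,0,0],[0,0,0],[0,0,0]],"twist":[[0,0,0.06],[0,0,0.06],[0,0,0.06],[0,0,0.06]],"hand":[0,0,0,0]}' 100; python3 -c "
from h import *
go([*BH,.2806],YAW+np.pi/2)"
```

```text
time: 8.33
eef_pos: [0.5902, 0.0307, 0.2817]
tcp_rot: [-2.615, -1.741, 0.007]
contact_force: [-1.3, 0.9, -16.0]
finger_gap: 0.014
t 8.33 p [0.5902 0.0307 0.2817] xyz [ 0.0008 -0.003   0.0045] rows 0.0 twist [-0.0022  0.0018 -0.3888] F [ -1.3   0.9 -16. ] M [ 0.14 -0.11  0.1 ] gap 0.014
```

```bash
python3 -m jog '{"xyz":[[0,0,0.003],[0,0,0],[0,0,0],[0,0,0]],"twist":[[0,0,0.06],[0,0,0.06],[0,0,0.06],[0,0,0.03]],"hand":[0,0,0,0]}' 100; python3 -c "
from h import *
go([*BH,.2806],YAW+np.pi/2)"
```

```text
time: 8.67
eef_pos: [0.5903, 0.031, 0.2817]
tcp_rot: [2.878, 1.257, -0.005]
contact_force: [0.2, 0.6, -16.2]
finger_gap: 0.0139
t 8.67 p [0.5903 0.031  0.2817] xyz [-0.0013 -0.0028  0.0044] rows 0.0 twist [-0.0014  0.0018 -0.6125] F [  0.2   0.6 -16.2] M [-0.13 -0.2   0.11] gap 0.0139
```

```bash
python3 -m jog '{"xyz":[[0,0,0.004],[0,0,0.004],[0,0,0.003],[0,0,0]],"twist":[[0,0,0.04],[0,0,0.01],[0,0,0.0],[0,0,0]],"hand":[0,0,0,0]}' 60; python3 -c "
from h import *
go([*BH,.2806],YAW+np.pi/2)"
```

```text
time: 9.0
eef_pos: [0.5905, 0.0311, 0.2808]
tcp_rot: [2.927, 1.135, -0.003]
contact_force: [-4.3, -0.1, -5.9]
finger_gap: 0.014
t 9.0 p [0.5905 0.0311 0.2808] xyz [-0.0023 -0.0029  0.001 ] rows 0.0 twist [-2.000e-04  1.900e-03 -6.657e-01] F [-4.3 -0.1 -5.9] M [-0.19  0.71  0.  ] gap 0.014
```

```bash
python3 -m jog '{"xyz":[[0,0,0.006],[0,0,0.006],[0,0,0.004],[0,0,0]],"twist":[[0,0,0],[0,0,0],[0,0,0.0],[0,0,0]],"hand":[0,0,0,0]}' 60; python3 -c "
from h import *
go([*BH,.2806],YAW+np.pi/2)"
```

```text
time: 9.33
eef_pos: [0.5904, 0.0311, 0.2772]
tcp_rot: [2.925, 1.141, -0.002]
contact_force: [-4.0, 0.4, -5.3]
finger_gap: 0.0142
t 9.33 p [0.5904 0.0311 0.2772] xyz [-0.0022 -0.0028 -0.0135] rows 0.1 twist [ 1.000e-04  1.500e-03 -6.631e-01] F [-4.   0.4 -5.3] M [-0.14  0.69 -0.05] gap 0.0142
```

Step 2's hold is over; lower a little further until it rests, then release gently.

```bash
python3 -m jog '{"xyz":[[0,0,0.004],[0,0,0.004],[0,0,0]],"twist":[[0,0,0],[0,0,0],[0,0,0.0]],"hand":[0,0,0]}' 60; python3 -c "
from h import *
go([*BH,.2806],YAW+np.pi/2)"
```

```text
time: 9.58
eef_pos: [0.5906, 0.031, 0.2768]
tcp_rot: [2.924, 1.142, -0.0]
contact_force: [-4.7, -1.0, -5.7]
finger_gap: 0.014
t 9.58 p [0.5906 0.031  0.2768] xyz [-0.0025 -0.0032 -0.0154] rows 0.1 twist [ 0.0009  0.0013 -0.6627] F [-4.7 -1.  -5.7] M [-0.23  1.25 -0.01] gap 0.014
```

```bash
python3 -m jog '{"xyz":[[0,0,0.01],[0,0,0.004],[0,0,0]],"twist":[[0,0,0],[0,0,0],[0,0,0.0]],"hand":[0,0,0]}' 60; python3 -c "
from h import *
go([*BH,.2806],YAW+np.pi/2)"
```

```text
time: 9.83
eef_pos: [0.5905, 0.0311, 0.2769]
tcp_rot: [2.923, 1.142, 0.003]
contact_force: [-5.1, -0.6, -6.3]
finger_gap: 0.014
t 9.83 p [0.5905 0.0311 0.2769] xyz [-0.0024 -0.0029 -0.0148] rows 0.1 twist [ 0.0024  0.0011 -0.6625] F [-5.1 -0.6 -6.3] M [-0.14  0.95  0.05] gap 0.014
```

```bash
python3 -m jog '{"xyz":[[0,0,0],[0,0,0],[0,0,0],[0,0,-0.06],[0,0,-0.12]],"twist":[[0,0,0],[0,0,0],[0,0,0],[0,0,0],[0,0,0]],"hand":[0.5,0.5,0.5,0.5,0.5]}'; python3 -c "
from h import *
go([*lp(0),.36],YAW)"; python3 -m jog '{"xyz":[[0,0,-0.12],[-0.1,0,-0.1],[-0.16,0,0],[-0.16,0,0]],"twist":[[0,0,0],[0,0,0],[0,0,0],[0,0,0]],"hand":[0.5,0.5,0.5,0.5]}'; python3 -c "
from h import *
go([*lp(0),.33],YAW)
snap('side','s3',(200,100,400,250),4);snap('top','t3',(200,150,410,290),3.8)"
```

```text
time: 10.25
eef_pos: [0.5909, 0.0311, 0.32]
tcp_rot: [2.923, 1.144, 0.002]
contact_force: [-0.8, -0.7, 0.6]
finger_gap: 0.0427
t 10.25 p [0.5909 0.0311 0.32  ] xyz [ 0.1067 -0.3098 -0.1611] rows 2.2 twist [ 0.002  -0.0007  0.338 ] F [-0.8 -0.7  0.6] M [-0.03  0.01 -0.01] gap 0.0427
time: 10.58
eef_pos: [0.5177, -0.0355, 0.3812]
tcp_rot: [2.918, 1.157, 0.018]
contact_force: [0.5, -1.2, 0.2]
finger_gap: 0.043
t 10.58 p [ 0.5177 -0.0355  0.3812] xyz [ 0.5034 -0.3042  0.2078] rows 3.7 twist [ 0.0023 -0.0073  0.3437] F [ 0.5 -1.2  0.2] M [-0.04 -0.    0.03] gap 0.043
```

View pics/s3.png

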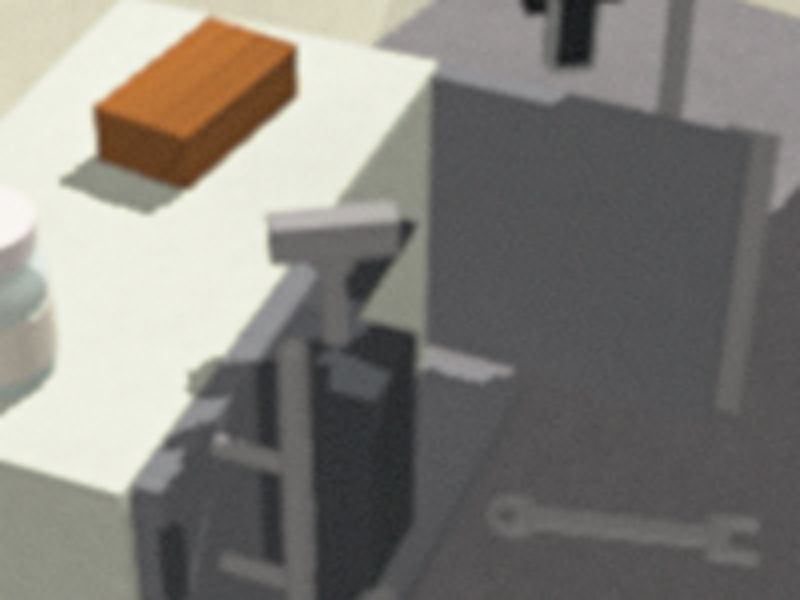

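View pics/t3.png

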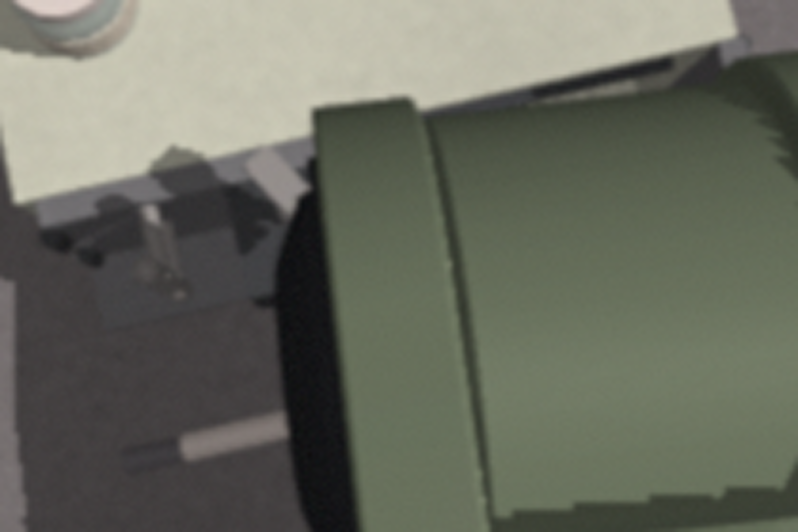

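```bash
python3 -m jog '{"xyz":[[0.13,-0.08,0],[0.13,-0.1,0.02],[0.12,-0.11,0.02],[0.1,-0.12,0.04],[0.01,-0.02,0.04]],"twist":[[0,-0.007,0.07],[0,0,0.07],[0,0,0.07],[0,0,0.07],[0,0,0.06]],"hand":[0.5,0.5,0.5,0.5,0.5]}'; python3 -c "
from h import *
go([*lp(0),.33],YAW); print('jar',onz('top',(215,141.5),.32),lp(0),lp(1.45))"
```

```text
time: 11.1
eef_pos: [0.5612, 0.1107, 0.3561]
tcp_rot: [3.115, 0.337, 0.023]
contact_force: [1.2, 0.7, 0.4]
finger_gap: 0.0429
t 11.1 p [0.5612 0.1107 0.3561] xyz [-0.0185  0.0139  0.1042] rows 0.6 twist [ 0.0064 -0.0086  0.0005] F [1.2 0.7 0.4] M [ 0.05 -0.01  0.04] gap 0.0429
jar [0.70001069 0.14460685 0.32      ] [0.55783113 0.10617282] [0.52977891 0.20544512]
```

```bash
python3 -m jog '{"xyz":[[-0.018,0.014,0.04],[0,0,0.05],[0,0,0]],"twist":[[0.006,-0.008,0],[0,0,0],[0,0,0]],"hand":[0.5,0.5,0.5]}'; python3 -c "
from h import *
go([*lp(0),.255],YAW)"
```

```text
time: 11.35
eef_pos: [0.558, 0.1101, 0.3308]
tcp_rot: [-3.121, -0.343, 0.001]
contact_force: [-0.7, 0.3, -0.3]
finger_gap: 0.0427
t 11.35 p [0.558  0.1101 0.3308] xyz [-0.0038  0.0155  0.303 ] rows 1.8 twist [-0.001   0.0002  0.0026] F [-0.7  0.3 -0.3] M [-0.05 -0.    0.04] gap 0.0427
```

```bash
python3 -m jog '{"xyz":[[-0.003,0.016,0.07],[0,0.006,0.1],[0,0,0.1],[0,0,0.03]],"twist":[[0,0,0],[0,0,0],[0,0,0],[0,0,0]],"hand":[0.5,0.5,0.5,0.5]}' 30; python3 -c "
from h import *
go([*lp(0),.255],YAW)"
```

```text
time: 11.68
eef_pos: [0.5606, 0.1017, 0.2572]
tcp_rot: [-3.119, -0.352, -0.009]
contact_force: [-0.2, 0.2, -1.5]
finger_gap: 0.0426
t 11.68 p [0.5606 0.1017 0.2572] xyz [-0.007  -0.0197  0.0088] rows 0.1 twist [-0.0011 -0.0036  0.0063] F [-0.2  0.2 -1.5] M [-0.02  0.05 -0.03] gap 0.0426
```

```bash
python3 -m jog '{"xyz":[[-0.007,-0.018,0.008],[0,0,0],[0,0,0],[0,0,0],[0,0,0]],"twist":[[0,0,0.005],[0,0,0],[0,0,0],[0,0,0],[0,0,0]],"hand":[0.3,0,0,0,0]}' 30; python3 -c "
from h import *
go([*lp(0),.255],YAW);a=angL(sense()['eef_pos']);print(a);arc(lp,a,1.45,6)"
```

```text
time: 12.1
eef_pos: [0.5566, 0.107, 0.2559]
tcp_rot: [-3.117, -0.345, -0.003]
contact_force: [5.6, 1.9, -23.2]
finger_gap: 0.0127
t 12.1 p [0.5566 0.107  0.2559] xyz [0.0041 0.0045 0.0037] rows 0.0 twist [-0.0033 -0.0015  0.0034] F [  5.6   1.9 -23.2] M [ 0.31 -1.08 -0.12] gap 0.0127
0.019643767394928346
t 12.1 p [0.5566 0.107  0.2559] err [0. 0.] F [  5.6   1.9 -23.2] gap 0.0127
0.26 [-0.044 -0.059  0.   ]
0.5 [-0.029 -0.068  0.   ]
0.73 [-0.012 -0.073  0.   ]
0.97 [ 0.005 -0.074  0.   ]
1.21 [ 0.023 -0.07   0.   ]
1.45 [ 0.039 -0.063  0.   ]
```

```bash
python3 -m jog '{"xyz":[[-0.044,-0.059,0],[-0.029,-0.068,0]],"twist":[[0,0,0],[0,0,0]],"hand":[0,0]}' 30; python3 -c "
from h import *
a=angL(sense()['eef_pos']);print(a);arc(lp,a,1.45,5)"
```

```text
time: 12.27
eef_pos: [0.5334, 0.1278, 0.256]
tcp_rot: [3.123, 0.334, 0.002]
contact_force: [-4.0, -12.8, -6.8]
finger_gap: 0.0129
0.41690244172442137
t 12.27 p [0.5334 0.1278 0.256 ] err [-0.0015 -0.001 ] F [ -4.  -12.8  -6.8] gap 0.0129
0.62 [-0.01  -0.065 -0.   ]
0.83 [-0.004 -0.064 -0.   ]
1.04 [ 0.009 -0.063 -0.   ]
1.24 [ 0.022 -0.06  -0.   ]
1.45 [ 0.034 -0.054 -0.   ]
```

```bash
python3 -m jog '{"xyz":[[-0.01,-0.065,0],[-0.004,-0.064,0],[0.009,-0.063,0]],"twist":[[0,0,0],[0,0,0],[0,0,0]],"hand":[0,0,0]}' 30; python3 -c "
from h import *
a=angL(sense()['eef_pos']);print(a);arc(lp,a,1.45,3)"
```

```text
time: 12.52
eef_pos: [0.5195, 0.1686, 0.2567]
tcp_rot: [3.116, 0.323, -0.006]
contact_force: [-1.3, -7.6, -13.3]
finger_gap: 0.0125
0.9627109565517684
t 12.52 p [0.5195 0.1686 0.2567] err [-0.0026 -0.0001] F [ -1.3  -7.6 -13.3] gap 0.0125
1.13 [ 0.023 -0.047 -0.001]
1.29 [ 0.02  -0.046 -0.001]
1.45 [ 0.027 -0.042 -0.001]
```

```bash
python3 -m jog '{"xyz":[[0.023,-0.047,0],[0.02,-0.046,0],[0.027,-0.042,0],[0,0,0]],"twist":[[0,0,0],[0,0,0],[0,0,0],[0,0,0]],"hand":[0,0,0,0]}' 30; python3 -c "
from h import *
a=angL(sense()['eef_pos']);print(a);arc(lp,a,1.45,1)"
```

```text
time: 12.85
eef_pos: [0.5264, 0.206, 0.2575]
tcp_rot: [3.111, 0.324, -0.017]
contact_force: [3.1, 3.2, -21.1]
finger_gap: 0.0129
-4.8457786496687225
t 12.85 p [0.5264 0.206  0.2575] err [-0.003   0.0014] F [  3.1   3.2 -21.1] gap 0.0129
1.45 [ 0.013  0.005 -0.   ]
```

```bash
python3 -m jog '{"xyz":[[0.013,0.005,0],[0,0,0],[0,0,0],[0,0,0],[0,0,0]],"twist":[[0,0,0],[0,0,0],[0,0,0],[0,0,0],[0,0,0]],"hand":[0,0.5,0.5,0.5,0.5]}' 30;python3 -m jog '{"xyz":[[0,0,-0.06],[0,0,-0.12],[0,0,-0.15],[-0.1,0,-0.1],[-0.15,0,0]],"twist":[[0,0,0],[0,0,0],[0,0,0],[0,0,0],[0,0,0]],"hand":[0.5,0.5,0.5,0.5,0.5]}'; python3 -m jog '{"xyz":[[-0.1,-0.12,0],[-0.1,-0.12,0],[-0.1,-0.12,0],[0,0,0],[0,0,0]],"twist":[[0,0,0],[0,0,0],[0,0,0],[0,0,0],[0,0,0]],"hand":[0.5,0.5,0.5,0.5,0.5]}'; python3 -c "
from h import *
go([*lp(0),.255],YAW);snap('top','t4');snap('side','s4')"
```

```text
time: 13.27
eef_pos: [0.5285, 0.208, 0.2615]
tcp_rot: [3.113, 0.33, -0.018]
contact_force: [0.2, -0.2, -0.6]
finger_gap: 0.043
time: 13.68
eef_pos: [0.4718, 0.1949, 0.3747]
tcp_rot: [3.114, 0.324, -0.015]
contact_force: [0.8, 0.4, 0.6]
finger_gap: 0.0428
time: 14.1
eef_pos: [0.3737, 0.2673, 0.381]
tcp_rot: [3.117, 0.317, 0.005]
contact_force: [1.6, 0.2, 0.8]
finger_gap: 0.0426
t 14.1 p [0.3737 0.2673 0.381 ] xyz [0.5904 0.7753 0.5123] rows 6.6 twist [ 0.0056 -0.0014 -0.0077] F [1.6 0.2 0.8] M [-0.04 -0.08 -0.02] gap 0.0426
```

View pics/t4.png

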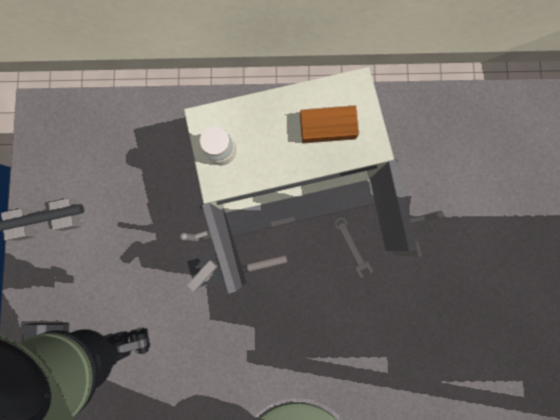

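View pics/s4.png

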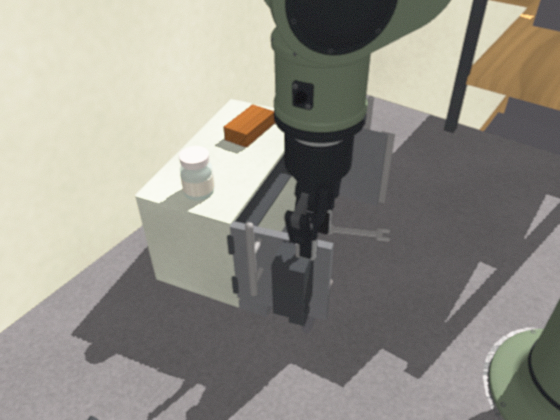

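```bash
python3 -c "
from h import *
finish_job();s=sense();print(s['time'],s['contact_force'])"
```

```text
the job is handed in; nothing more can be done
the job is handed in; nothing more can be done
```

I opened the right leaf to about 1.45 rad, parked the bolt, opened the left leaf to about 1.44 rad, let go of everything and handed the job in at about 14 s. No verdict was reported.

- **Bolt:** I lifted it under a light clockwise twist, and the twist gave way at about 23 mm of lift. I turned it about 1.04 rad there and lowered it onto the pocket floor. On the first try, twisting to about 1.2 N m made the bolt bind, so I eased the twist off and carried on. I also raised it into the pocket's ceiling once (56 N at the wrist, limit 120 N), then backed off 2 mm and turned it.
- **Last checks:** The final top picture shows both leaves open by about 85 degrees and the bolt handle still turned. The jar, wooden case, spanner and marker look where they were. The arm stood clear, with a contact force of about 1 to 2 N, which is sensor noise.
- **Not confirmed:** In the last side picture the arm hid the bolt handle, so I did not measure its height again after opening the left leaf. That it is still up rests on it still being turned, since it cannot turn outside the pocket, and on an earlier side picture after I released it.

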